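# Slide the tall roller crate into its cart-top bay and swing the dog behind it

## Task

Push the tall, heavy crate of rollers across the cart top into the angle-iron bay, low near its base so that it slides upright without rocking, until it stands square and fully home against the bay's back stop; do not push it by the rollers. Then push the steel swing dog at the bay's mouth fully round, so that it lies across behind the crate and keeps it in. Do it all by pushing with the fingers: do not grip or force the dog, lift nothing, and leave the loose parts on the cart where they are.

Things in the scene. Friction and masses are not known exactly. Their poses are not given: they have to be found in the camera images.
- crate: the tall narrow plywood crate to slide: 72 mm deep (its own x), 176 mm wide (its own y), flat walls from 12 to 130 mm above the cart, on two cross runners that reach only 28 mm fore and aft of its middle; about 1.6 kg, give or take a quarter; friction on the cart about 0.6. Origin at the centre of its underside. It starts upright 150 to 220 mm short of home, its +x roughly the way it has to go
- crate_push (a point): middle of the crate's -x wall, the outer face to push, 22 mm above the cart. Pushed high, from about half the height of its walls upwards, the crate rocks over on its forward runner
- rollers: the three chrome rollers, 50 mm in diameter, fixed upright in the crate in one row across its width, 53 mm apart; they stand up from its walls (130 mm) to 211 mm, with 12 mm thick spindle ends to 223 mm, 11 mm inside the outer faces of the long walls. Origin and axes are those of the crate
- bay: the bay: a three-sided keeper of 30 mm high steel angle bolted to the cart top, open at its -x end. Origin on the cart top where the centre of the crate's underside lies when fully home; +x is the way the crate goes in, +y to the left of that. Inner face of the back stop at x = 36 mm. Foot flanges 28 mm wide, 4 mm thick (bolt heads 8 mm) run outside the angles
- bay_mouth (a point): middle of the bay's mouth on the cart top, at x = -68 mm, y = 0 in the bay's frame. The inner faces of the mouth flare from y = -119 and +119 mm here to the parallel side guides at y = -95 and +95 mm, which run from x = -26 mm to the back stop
- dog_pivot (a point): vertical pivot of the swing dog, at x = -52, y = -131 mm in the bay's frame (right-hand corner of the mouth looking in), 39 mm above the cart. The dog is a flat steel bar 20 mm wide reaching 84 mm from the pivot, between 34 and 44 mm above the cart
- dog (a joint): angle of the swing dog in rad: 0 is fully closed, against a stop, the dog pointing from its pivot along the bay's +y behind the crate, 6 mm clear of its face when that is home; it grows counter-clockwise from above as it opens; at 1.57 it points along the bay's -x, away from the bay; stop at 2.2. Starts open, drags lightly (1 N at the post), stays where left
- dog_post (a point): finger post on the dog, 14 mm in diameter, upright, 64 mm from the pivot along the dog, between 44 and 84 mm above the cart; the point is on its axis at 64 mm above the cart. It is for pushing the dog round
- idler_a: bystander: chrome idler roller 50 mm in diameter standing on end, 190 mm high plus a 12 mm spindle; origin at the centre of its underside
- idler_b: bystander: chrome idler roller, 50 mm in diameter and 190 mm long, lying along its own x in a wooden cradle at the right of the cart; origin at the middle of its axis
- idler_c: bystander: the second idler roller in the same cradle, the same size; origin at the middle of its axis
- end_cap: bystander: blue plastic roller end cap, 52 mm in diameter, 20 mm high; origin at the centre of its underside
- bushing: bystander: bronze flanged bushing, flange 48 mm in diameter, 32 mm high; origin at the centre of its underside
- bearing: bystander: steel ball bearing ring lying flat, 52 mm in diameter, 15 mm high; origin at the centre of its underside
- pulley: bystander: orange rubber drive pulley lying flat, 80 mm in diameter, 32 mm high; origin at the centre of its underside
- spanner: bystander: steel spanner 170 mm long, lying flat along its own x; origin at the middle of its underside

How it is judged:
By the outcome, as a careful person would: the job done as asked, in the order asked, and still so for the second after the job is handed in, with the robot touching nothing.
It also fails if it takes over 69 s, if anything falls off the work surface, if the arm or the gripper's body presses on something with over 40 N, if the wrist force passes 120 N, or if a joint passes its speed limit or range.

## Robot

A 7-joint arm with a two-finger parallel gripper is mounted at the origin on the work surface. World frame = base frame: x ahead of the robot, y to its left, z up, the work surface at z = 0. Lengths are in m, angles in rad, forces in N, time in s.
With the tool pointing down it reaches from about 0.4 to 0.85 m from the base axis. Payload 10.4 kg.
Tool frame: the origin (TCP) lies midway between the tips of the shut fingers; the grasp point (between the pads) lies 19 mm behind it; z points along the fingers, x is the direction in which the jaws open and shut, and the axes are right-handed (so a half turn about z gives the same grasp; the last joint's range is limited). The gripper opens to 87 mm and grips with 3 to 60 N. Pads are 19 mm wide; open, the fingers measure 117 mm over their backs; the gripper's body (75 mm by 190 mm) begins 51 mm behind the grasp point.
Start: joints at [-1.206, 0.332, -0.065, 1.46, 0.022, 1.35, -0.088], TCP at [0.236, 0.579, 0.223] pointing down, gripper open.
Joint ranges: [-2.6, 2.6], [-0.5, 2.12], [-1.47, 1.34], [0.16, 2.42], [-1.27, 4.41], [0.06, 2.06], [-2.6, 2.6]. Speed limits (rad/s): [2.22, 2.22, 2.79, 2.79, 3.14, 3.14, 3.14].

## Interface

Orientations are given as a unit quaternion [x, y, z, w].
In Python, from bench import r gives the robot as it stands. The module is installed in compiled form; this text tells all that it offers.
- The arm moves only by the tool play_rows, never from a script. Its argument "commands" is a list of rows, each a list of 7 numbers: the shift along the world's x, y, z in cm, then the turn, a rotation vector about the world's x, y, z in rad, then the finger opening in cm, from 0 to 8.7. A call has 1 to 20 rows; each row shifts and turns the commanded pose from where the row before left it; what a row does not reach is not made up. A row lasts 1/8 s, in which the tool goes at most 62.5 mm and 10.7 degrees, less where a joint would pass 70% of its speed; a pose out of reach is approached as far as the arm can. A call is refused whole if a number of a shift passes 6.25 or a number of a turn 0.188, either way. A call with a gripper value outside its range is refused whole. The fingers move at their own pace and stop on an object; "grip_force" is the grip in N (left out, the last holds). Time passes only in rows, so rows that do not move let the fingers close. It gives the time, the measured TCP pose, the force and the opening at its end, in the units of the state.
- r.read_state(): the state, without advancing time (a new reading comes with each control period).
- r.camera(name): name is "scene" or "top" or "wrist"; returns a dict with "img" (400x640x3 uint8, red, green, blue), "K" (3x3 intrinsics, pixels), "k1" (the pictures are not rectified: a ray, as slopes to the right and down, at radius r is drawn at 1 + k1 r^2 times it, then the intrinsics apply), "camera_from_world" (4x4, takes a point from world to camera coordinates). Camera axes: x right, y down, z forward; pixel columns grow to the right and rows downward; lengths in m; the calibration is good to about 2 mm. A picture is of the moment at which its call begins. There is no depth.
- r.close_job(): hands the job in, once; it reports no verdict.
The state is a dict: "time": time; "joint_positions": joint angles; "joint_vel": joint speeds; "joint_torque": joint torques, N m; "ee_pos": TCP position; "eef_rot": TCP orientation; "ft_force": force on the tool from outside, world axes, zero at the start; "torque": the same for the moment, N m; "width": finger opening in m.
Only numpy, scipy, OpenCV 4.12 (cv2) and the standard library are available. Lean on these libraries where they do the work, as an engineer would, in place of code of your own. Each camera call takes 0.05 s, during which the arm holds its last target. There are 200 camera calls.

## Working session

There is one attempt and no reset: what is moved stays moved. The work goes in short steps, Python scripts to look and compute and a tool call to move; the robot and the scene stay as the last step left them, time stands still between calls to the robot, and variables do not carry over. Pictures are saved under pics/ and viewed, about 8 in all and at most 12, crops included, and the job is handed in when it is done.

Besides the shell and the picture viewer there is one more tool, called after "Emit:" by a JSON object that holds its "method" and its "body", one argument or row to a line. play_rows: Moves the arm, as the interface text tells. Its arguments: {"type":"object","properties":{"commands":{"type":"array","items":{"type":"array","items":{"type":"number"}}},"grip_force":{"type":"number"}},"required":["commands"]}

```bash
mkdir -p pics; cat > h.py <<'E'
import numpy as np, cv2, pickle
from bench import r
def snap(n,f):
    c=r.camera(n); pickle.dump(c,open(f'pics/{f}.pkl','wb')); cv2.imwrite(f'pics/{f}.png',c['img'][:,:,::-1]); return c
def load(f): return pickle.load(open(f'pics/{f}.pkl','rb'))
def proj(c,P):
    P=np.atleast_2d(P); T=c['camera_from_world']; q=P@T[:3,:3].T+T[:3,3]; s=q[:,:2]/q[:,2:]
    s=s*(1+c['k1']*(s**2).sum(1,keepdims=True)); K=c['K']
    return np.c_[s[:,0]*K[0,0]+K[0,2],s[:,1]*K[1,1]+K[1,2]]
def unproj(c,uv,z):
    K=c['K'];uv=np.atleast_2d(np.float64(uv)); d=(uv-[K[0,2],K[1,2]])/[K[0,0],K[1,1]]; s=d.copy()
    for _ in range(30): s=d/(1+c['k1']*(s**2).sum(1,keepdims=True))
    T=c['camera_from_world']; R=T[:3,:3]; o=-R.T@T[:3,3]; v=np.c_[s,np.ones(len(s))]@R
    return o+v*((z-o[2])/v[:,2])[:,None]
def crop(f,x0,y0,x1,y1,k,out):
    im=cv2.imread(f'pics/{f}.png')[y0:y1,x0:x1]; cv2.imwrite(f'pics/{out}.png',cv2.resize(im,None,fx=k,fy=k,interpolation=cv2.INTER_CUBIC))
E
python3 - <<'E'
from h import *
for n in ['scene','top','wrist']:
    c=snap(n,n+'0'); T=c['camera_from_world']; print(n,c['K'].round(1).tolist(),c['k1'],(-T[:3,:3].T@T[:3,3]).round(3),T[2,:3].round(2))
s=r.read_state(); print({k:np.round(v,3).tolist() for k,v in s.items()})
E
```

```text
scene [[434.4, 0.0, 316.4], [0.0, 434.4, 202.4], [0.0, 0.0, 1.0]] -0.08115160894737573 [ 1.385 -0.267  1.14 ] [-0.59  0.14 -0.8 ]
top [[519.6, 0.0, 314.5], [0.0, 519.6, 204.0], [0.0, 0.0, 1.0]] -0.1696536635417764 [ 0.444 -0.089  1.618] [ 0.1  0.  -1. ]
wrist [[338.9, 0.0, 316.2], [0.0, 338.9, 197.1], [0.0, 0.0, 1.0]] 0.021833164458473765 [0.163 0.609 0.385] [ 0.27 -0.11 -0.96]
{'time': 0.15, 'joint_positions': [-1.206, 0.333, -0.065, 1.461, 0.022, 1.35, -0.089], 'joint_vel': [0.001, -0.003, -0.001, -0.002, 0.0, -0.0, -0.001], 'joint_torque': [0.001, -62.363, 0.025, -39.014, -0.061, 0.037, 0.0], 'ee_pos': [0.236, 0.578, 0.222], 'eef_rot': [0.83, 0.558, -0.0, 0.0], 'ft_force': [0.52, 0.412, 0.346], 'torque': [0.002, 0.014, -0.012], 'width': 0.087}
```

View pics/top0.png

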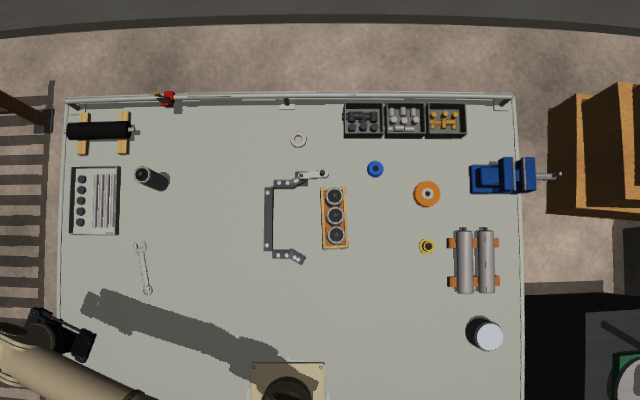

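View pics/scene0.png

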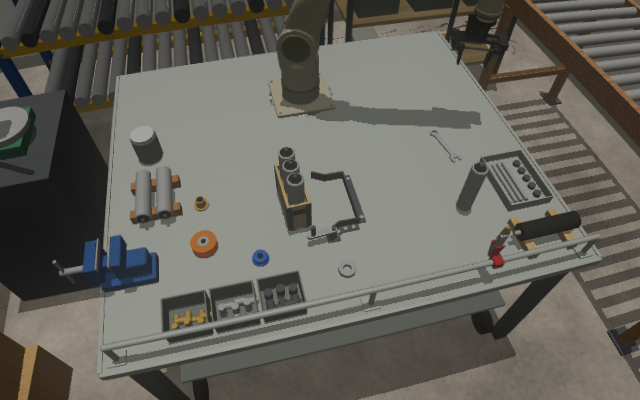

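The top view shows the bay at about (285,222), opening to image right (world -y). The crate is at (336,217), the dog at (310,175) at the mouth's far corner, and the push direction is world +y. Next I'll enlarge that area.

```bash
python3 -c "
from h import *
crop('top0',250,155,370,275,5,'c1')
crop('scene0',260,135,380,255,5,'c2')"
```

```text
(no output)
```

View pics/c1.png

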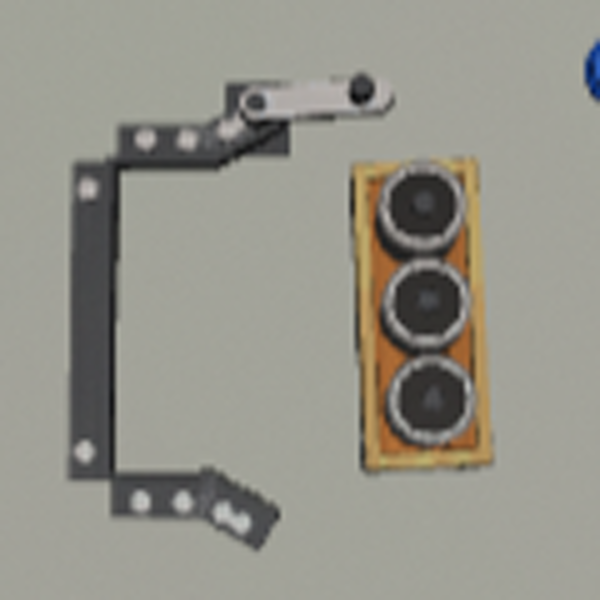

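View pics/c2.png

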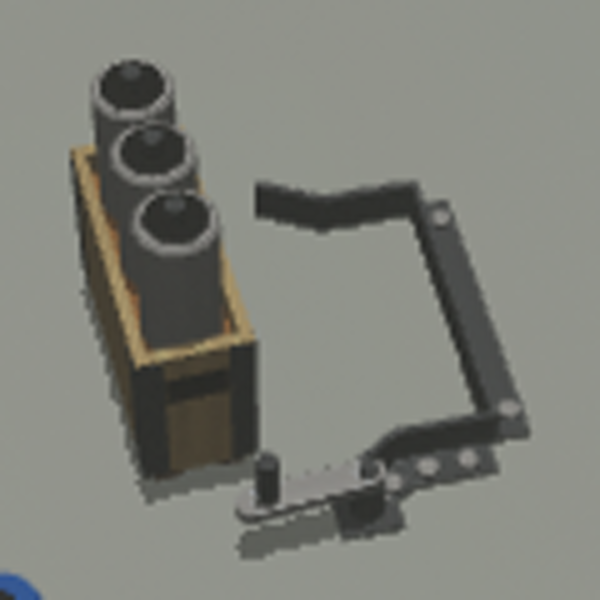

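```bash
cat > m1.py <<'E'
from h import *
c=load('top0'); f=lambda pts,z: unproj(c,(np.array(pts)+.5)/5-.5+[250,155],z)
b=f([(88,187),(84,450),(146,139),(187,139),(140,501),(182,501)],.008)
print('bolts',b.round(4).tolist())
print('inner stop z30',f([(118,163),(113,475)],.03).round(4).tolist())
cr=f([(352,163),(476,158),(492,463),(366,467)],.13); print('crate',cr.round(4).tolist(), cr.mean(0).round(4))
ex=(cr[0]+cr[3]-cr[1]-cr[2])/2; print('len',np.linalg.norm(ex),'yaw',np.arctan2(ex[1],ex[0]))
ey=(cr[2]+cr[3]-cr[0]-cr[1])/2; print('wid',np.linalg.norm(ey),'yaw',np.arctan2(ey[1],ey[0])-np.pi/2)
d=b[0]-b[1]; print('bay yaw back',np.arctan2(d[1],d[0])+np.pi/2, 'side', [np.arctan2(*(b[i]-b[i+1])[1::-1]) for i in (2,4)])
print('pivot',f([(255,102)],.046).round(4),'post',f([(361,88)],.084).round(4))
print('others',{n:unproj(c,[p],z)[0,:2].round(3).tolist() for n,p,z in [('bearing',(299,140),.015),('cap',(375,169),.02),('pulley',(427,194),.032),('bush',(427,246),.03),('stand',(488,334),.1)]})
E
python3 m1.py
```

```text
bolts [[0.6431, 0.0625, 0.008], [0.479, 0.0646, 0.008], [0.6731, 0.0262, 0.008], [0.6729, 0.0005, 0.008], [0.4474, 0.0299, 0.008], [0.4472, 0.0039, 0.008]]
inner stop z30 [[0.6552, 0.0419, 0.03], [0.4632, 0.0448, 0.03]]
crate [[0.6409, -0.1016, 0.13], [0.6434, -0.1733, 0.13], [0.4676, -0.1804, 0.13], [0.4658, -0.1084, 0.13]] [ 0.5544 -0.1409  0.13  ]
len 0.0718989272930292 yaw 1.600141515160074
wid 0.17560749817448124 yaw -4.672857289309052
bay yaw back 1.5576476183177461 side [np.float64(1.5633060906454805), np.float64(1.5666911285916627)]
pivot [[ 0.6901 -0.0433  0.046 ]] post [[ 0.6922 -0.1077  0.084 ]]
others {'bearing': [0.806, -0.038], 'cap': [0.712, -0.275], 'pulley': [0.631, -0.434], 'bush': [0.47, -0.43], 'stand': [0.206, -0.595]}
```

Emit:
{"method": "play_rows", "body": {
  "commands": [
    [0, 0, 4, 0, 0, 0, 8.7],
    [0, 0, 4, 0, 0, 0, 8.7],
    [3.3, -4.1, 0, 0, 0, -0.15, 8.7],
    [3.3, -4.1, 0, 0, 0, -0.15, 8.7],
    [3.3, -4.1, 0, 0, 0, -0.15, 8.7],
    [3.3, -4.1, 0, 0, 0, -0.15, 8.7],
    [3.3, -4.1, 0, 0, 0, -0.15, 8.7],
    [3.3, -4.1, 0, 0, 0, -0.15, 8.7],
    [3.3, -4.1, 0, 0, 0, -0.15, 8.7],
    [3.3, -4.1, 0, 0, 0, -0.15, 8.7],
    [0.6, -5.2, 0, 0, 0, 0, 8.7],
    [0.6, -5.2, 0, 0, 0, 0, 8.7],
    [0.6, -5.2, 0, 0, 0, 0, 8.7],
    [0.6, -5.2, 0, 0, 0, 0, 8.7],
    [0.6, -5.2, 0, 0, 0, 0, 8.7],
    [0.6, -5.2, 0, 0, 0, 0, 8.7],
    [0.6, -5.2, 0, 0, 0, 0, 8.7],
    [0.6, -5.2, 0, 0, 0, 0, 8.7],
    [0.6, -5.2, 0, 0, 0, 0, 8.7],
    [0.6, -5.2, 0, 0, 0, 0, 8.7]
  ]
}}

```text
time: 2.65
ee_pos: [0.5604, -0.2707, 0.3024]
eef_rot: [1.0, -0.008, 0.0, -0.0]
ft_force: [0.5, 0.5, 0.3]
width: 0.087
```

Emit:
{"method": "play_rows", "body": {
  "commands": [
    [0, 0, 0, 0, 0, 0, 8.7],
    [0, 0, 0, 0.16, 0, 0, 8.7],
    [0, 0, 0, 0.16, 0, 0, 8.7],
    [0, 0, 0, 0.16, 0, 0, 8.7],
    [0, 0, 0, 0.16, 0, 0, 8.7],
    [0, 0, 0, 0, 0, 0, 8.7]
  ]
}}

```text
time: 3.4
ee_pos: [0.5592, -0.2711, 0.2995]
eef_rot: [0.949, -0.011, -0.004, -0.316]
ft_force: [0.2, 0.5, -0.2]
width: 0.0867
```

```bash
cat >> h.py <<'E'
from scipy.spatial.transform import Rotation as Ro
def st():
    s=r.read_state(); R=Ro.from_quat(s['eef_rot']).as_matrix()
    print('t',round(s['time'],2),'p',np.round(s['ee_pos'],4),'w',s['width'].__round__(3),'F',np.round(s['ft_force'],1),'q',np.round(s['joint_positions'],2),'\nX',R[:,0].round(3),'Z',R[:,2].round(3),'v',np.abs(s['joint_vel']).max().round(2)); return s
E
python3 -c "
from h import *
st(); snap('wrist','w1')"
```

```text
t 3.4 p [ 0.5592 -0.2711  0.2995] w 0.087 F [ 0.2  0.5 -0.2] q [ 0.31  0.64  0.59  1.11 -0.79  1.95  0.75] 
X [ 1.    -0.018 -0.015] Z [-0.002  0.599 -0.8  ] v 0.07
```

Emit:
{"method": "play_rows", "body": {
  "commands": [
    [0, 0, -5, 0, 0, 0, 8.7],
    [0, 0, -5, 0, 0, 0, 8.7],
    [0, 0, -5, 0, 0, 0, 8.7],
    [0, 0, -5, 0, 0, 0, 8.7],
    [-0.3, 0, -5, 0, 0, 0, 8.7],
    [0, 0, -2, 0, 0, 0, 8.7],
    [0, 0, 0, 0, 0, 0, 8.7]
  ]
}}

```text
time: 4.32
ee_pos: [0.558, -0.2682, 0.0331]
eef_rot: [0.949, -0.007, -0.003, -0.314]
ft_force: [0.9, 0.2, 0.4]
width: 0.0868
```

```bash
python3 -c "
from h import *
st(); snap('wrist','w2'); snap('top','t2')
crop('t2',240,150,440,300,4,'c3')"
```

```text
t 4.33 p [ 0.558  -0.2682  0.0331] w 0.087 F [0.9 0.2 0.4] q [ 0.31  0.85  0.53  1.36 -0.82  1.58  1.  ] 
X [ 1.    -0.012 -0.01 ] Z [-0.001  0.597 -0.802] v 0.03
```

View pics/w2.png

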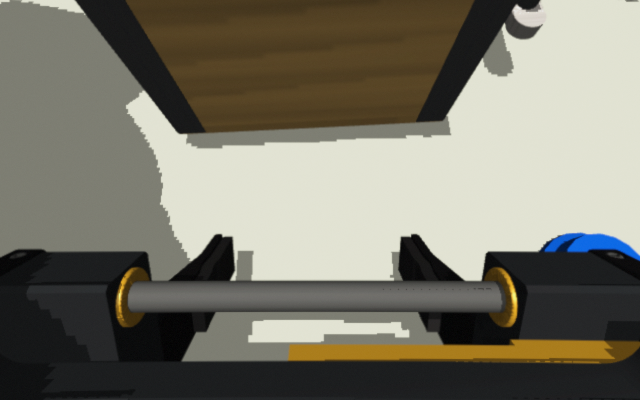

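Emit:
{"method": "play_rows", "body": {
  "commands": [
    [-0.1, 2, -0.8, 0, 0, 0, 8.7],
    [-0.1, 2, -0.7, 0, 0, 0, 8.7],
    [0, 1.5, 0, 0, 0, 0, 8.7],
    [0, 1, 0, 0, 0, 0, 8.7],
    [0, 0.6, 0, 0, 0, 0, 8.7],
    [0, 0.5, 0, 0, 0, 0, 8.7],
    [0, 0.5, 0, 0, 0, 0, 8.7],
    [0, 0.5, 0, 0, 0, 0, 8.7],
    [0, 0.5, 0, 0, 0, 0, 8.7],
    [0, 0.5, 0, 0, 0, 0, 8.7],
    [0, 0.5, 0, 0, 0, 0, 8.7],
    [0, 0.5, 0, 0, 0, 0, 8.7]
  ]
}}

```text
time: 5.92
ee_pos: [0.5552, -0.1679, 0.0176]
eef_rot: [0.95, -0.01, -0.001, -0.311]
ft_force: [0.1, -13.1, 3.1]
width: 0.0871
```

```bash
python3 -c "
from h import *
st(); snap('top','t3')
crop('t3',240,150,440,300,4,'c3')"
```

```text
t 5.92 p [ 0.5552 -0.1679  0.0176] w 0.087 F [  0.1 -13.1   3.1] q [ 0.17  0.75  0.5   1.58 -0.85  1.43  0.96] 
X [ 1.    -0.018 -0.009] Z [ 0.003  0.592 -0.806] v 0.07
```

View pics/c3.png

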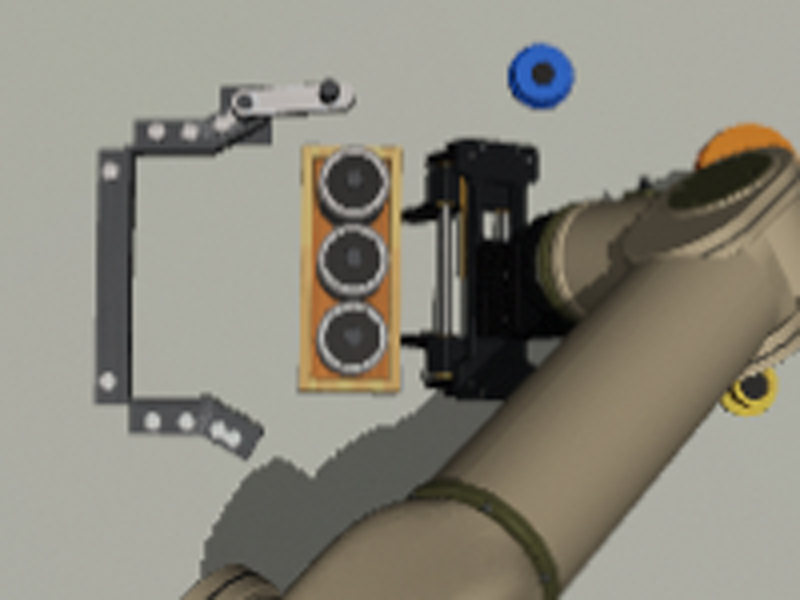

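The crate is now square to the fingers. Its rim corners in the crop are about (304,147), (402,147), (400,390) and (299,390).

```bash
python3 -c "
from h import *
c=load('t3'); f=lambda pts,z: unproj(c,(np.array(pts)+.5)/4-.5+[240,150],z)
cr=f([(304,147),(402,147),(400,390),(299,390)],.13); print(cr.mean(0).round(4), cr.round(4)[:,:2].tolist())
b=f([(110,171),(107,381),(156,131),(190,131),(152,421),(187,421)],.008); print(b.round(4)[:,:2].tolist())
print(f([(133,152),(130,400)],.03).round(4))
"
```

```text
[ 0.5557 -0.1224  0.13  ] [[0.6434, -0.089], [0.643, -0.1598], [0.468, -0.1565], [0.4685, -0.0843]]
[[0.6419, 0.0627], [0.4782, 0.0647], [0.6732, 0.0267], [0.673, 0.0001], [0.4471, 0.0298], [0.447, 0.0027]]
[[0.6538 0.0429 0.03  ]
 [0.4631 0.045  0.03  ]]
```

Emit:
{"method": "play_rows", "body": {
  "commands": [
    [0.03, 0.6, 0, 0, 0, 0, 8.7],
    [0.03, 0.6, 0, 0, 0, 0, 8.7],
    [0.03, 0.6, 0, 0, 0, 0, 8.7],
    [0.03, 0.6, 0, 0, 0, 0, 8.7],
    [0.03, 0.6, 0, 0, 0, 0, 8.7],
    [0.03, 0.6, 0, 0, 0, 0, 8.7],
    [0.03, 0.6, 0, 0, 0, 0, 8.7],
    [0.03, 0.6, 0, 0, 0, 0, 8.7],
    [0.03, 0.6, 0, 0, 0, 0, 8.7],
    [0.03, 0.6, 0, 0, 0, 0, 8.7],
    [0.03, 0.6, 0, 0, 0, 0, 8.7],
    [0.03, 0.6, 0, 0, 0, 0, 8.7],
    [0.03, 0.6, 0, 0, 0, 0, 8.7],
    [0.03, 0.6, 0, 0, 0, 0, 8.7],
    [0.03, 0.6, 0, 0, 0, 0, 8.7],
    [0.03, 0.6, 0, 0, 0, 0, 8.7]
  ]
}}

```text
time: 7.98
ee_pos: [0.5604, -0.072, 0.0175]
eef_rot: [0.95, -0.01, -0.001, -0.312]
ft_force: [-0.2, -13.9, 2.6]
width: 0.0869
```

```bash
python3 -c "
from h import *
st(); snap('top','t4')
crop('t4',240,150,390,270,5,'c4')"
```

```text
t 7.97 p [ 0.5604 -0.072   0.0175] w 0.087 F [ -0.2 -13.9   2.6] q [ 0.03  0.66  0.47  1.71 -0.88  1.32  0.88] 
X [ 1.    -0.019 -0.009] Z [ 0.004  0.592 -0.806] v 0.07
```

View pics/c4.png

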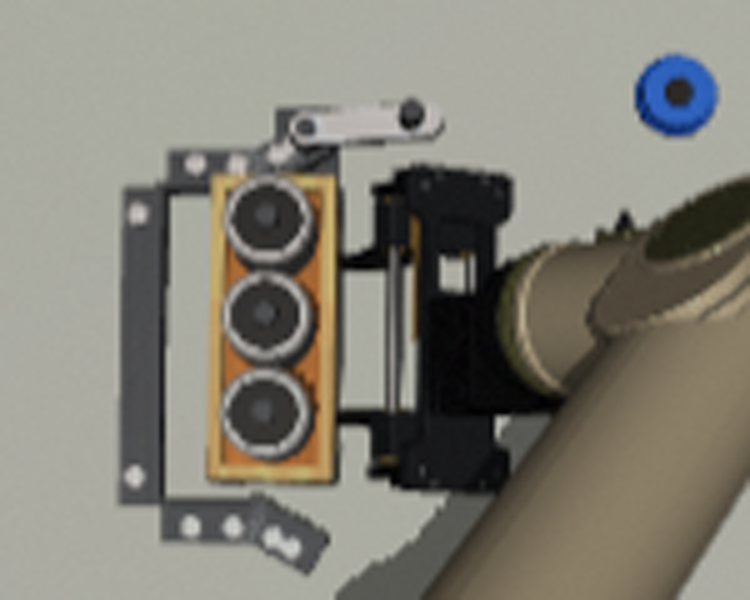

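Emit:
{"method": "play_rows", "body": {
  "commands": [
    [0, 0.5, 0, 0, 0, 0, 8.7],
    [0, 0.5, 0, 0, 0, 0, 8.7],
    [0, 0.5, 0, 0, 0, 0, 8.7],
    [0, 0.5, 0, 0, 0, 0, 8.7],
    [0, 0.4, 0, 0, 0, 0, 8.7],
    [0, 0.3, 0, 0, 0, 0, 8.7],
    [0, 0.2, 0, 0, 0, 0, 8.7],
    [0, 0, 0, 0, 0, 0, 8.7]
  ]
}}

```text
time: 9.02
ee_pos: [0.5607, -0.0426, 0.0175]
eef_rot: [0.95, -0.01, -0.001, -0.312]
ft_force: [0.8, -11.7, 2.6]
width: 0.087
```

Emit:
{"method": "play_rows", "body": {
  "commands": [
    [0, 0.2, 0, 0, 0, 0, 8.7],
    [0, 0.2, 0, 0, 0, 0, 8.7],
    [0, 0, 0, 0, 0, 0, 8.7]
  ]
}}

```text
time: 9.4
ee_pos: [0.5608, -0.0388, 0.0175]
eef_rot: [0.95, -0.01, -0.001, -0.312]
ft_force: [0.2, -12.3, 2.3]
width: 0.0873
```

Emit:
{"method": "play_rows", "body": {
  "commands": [
    [0, 0.15, 0, 0, 0, 0, 8.7],
    [0, 0.1, 0, 0, 0, 0, 8.7],
    [0, 0, 0, 0, 0, 0, 8.7]
  ]
}}

```text
time: 9.78
ee_pos: [0.5608, -0.0371, 0.0175]
eef_rot: [0.95, -0.01, -0.001, -0.311]
ft_force: [0.0, -15.2, 3.3]
width: 0.0871
```

Emit:
{"method": "play_rows", "body": {
  "commands": [
    [0, 0.1, 0, 0, 0, 0, 8.7],
    [0, 0.1, 0, 0, 0, 0, 8.7],
    [0, 0, 0, 0, 0, 0, 8.7]
  ]
}}

```text
time: 10.15
ee_pos: [0.561, -0.0367, 0.0175]
eef_rot: [0.951, -0.011, -0.0, -0.31]
ft_force: [-0.5, -19.7, 5.0]
width: 0.0871
```

Emit:
{"method": "play_rows", "body": {
  "commands": [
    [0, 0.2, 0, 0, 0, 0, 8.7],
    [0, 0.2, 0, 0, 0, 0, 8.7],
    [0, 0.2, 0, 0, 0, 0, 8.7],
    [0, 0, 0, 0, 0, 0, 8.7]
  ]
}}

```text
time: 10.65
ee_pos: [0.5614, -0.036, 0.0176]
eef_rot: [0.952, -0.012, 0.001, -0.307]
ft_force: [-2.3, -35.6, 10.7]
width: 0.0871
```

```bash
python3 -c "
from h import *
st(); snap('top','t5'); snap('scene','s5')
crop('t5',250,160,340,270,6,'a');crop('s5',280,140,380,250,6,'b')
a=cv2.imread('pics/a.png');b=cv2.imread('pics/b.png');cv2.imwrite('pics/c5.png',cv2.resize(np.hstack([a,b]),None,fx=.7,fy=.7)); print(a.shape,b.shape)"
```

```text
t 10.65 p [ 0.5614 -0.036   0.0176] w 0.087 F [ -2.3 -35.6  10.7] q [-0.03  0.62  0.46  1.76 -0.89  1.27  0.85] 
X [ 1.    -0.024 -0.005] Z [ 0.01   0.585 -0.811] v 0.0
(660, 540, 3) (660, 600, 3)
```

View pics/c5.png

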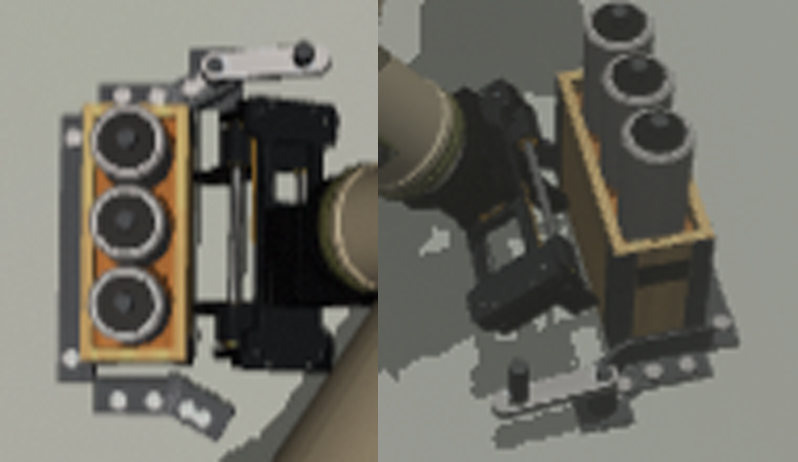

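```bash
cat > yaw.py <<'E'
from h import *
import sys
c=load(sys.argv[1]); im=c['img'].astype(float); yl=im[:,:,0]-im[:,:,2]; g=im.mean(2)
def edge(sig,rows,x0,x1,z,sgn):
    P=[]
    for v in rows:
        d=np.diff(sig[v,x0:x1])*sgn; k=np.clip(d.argmax(),1,len(d)-2); a,b,e=d[k-1:k+2]
        P.append((x0+k+.5+(a-e)/(2*(a-2*b+e)-1e-9),v))
    W=unproj(c,P,z); W=W[abs(W[:,1]-np.median(W[:,1]))<.006]
    p=np.polyfit(W[:,0],W[:,1],1); q=W[abs(np.polyval(p,W[:,0])-W[:,1])<.002]; p=np.polyfit(q[:,0],q[:,1],1)
    return p[0].round(4),np.polyval(p,.56).round(4),len(q)
print('crate front rim (slope, y at x=.56)',edge(yl,range(188,243),264,275,.13,1))
print('crate rear rim',edge(yl,range(188,243),290,300,.13,-1))
print('stop flange outer',edge(g,range(190,248),258,270,.004,-1))
print('row yl',yl[215,260:300].astype(int))
E
python3 yaw.py t5
```

```text
crate front rim (slope, y at x=.56) (np.float64(-0.0177), np.float64(0.046), 50)
crate rear rim (np.float64(-0.0215), np.float64(-0.0265), 55)
stop flange outer (np.float64(-0.0045), np.float64(0.074), 53)
row yl [ 9  9  9  9  0  0 -3 -3 -1 42 87 46  9  5  3  4  3  4  4  3  1  4  3  2
  3  5  5  8  5  1 14 95 92 90 59 24  5  5  8  9]
```

Emit:
{"method": "play_rows", "body": {
  "commands": [
    [0, 0, 0, 0, 0, 0.02, 8.7],
    [0, 0, 0, 0, 0, 0.02, 8.7],
    [0, 0, 0, 0, 0, 0.01, 8.7],
    [0, 0, 0, 0, 0, 0, 8.7],
    [0, 0, 0, 0, 0, 0, 8.7]
  ]
}}

```text
time: 11.38
ee_pos: [0.5619, -0.0367, 0.0173]
eef_rot: [0.952, 0.009, -0.006, -0.307]
ft_force: [-2.6, -34.1, 7.6]
width: 0.0871
```

```bash
python3 -c "
from h import *
st(); snap('top','t6')"; python3 yaw.py t6 | head -3;  sed -i 's/^print(.crate.*$//;s/^print(.row.*$//' yaw.py; python3 yaw.py t0 2>/dev/null|| cp pics/top0.pkl pics/t0.pkl && python3 yaw.py t0
```

```text
t 11.38 p [ 0.5619 -0.0367  0.0173] w 0.087 F [ -2.6 -34.1   7.6] q [-0.02  0.64  0.46  1.73 -0.87  1.29  0.87] 
X [ 1.     0.021 -0.006] Z [-0.017  0.584 -0.812] v 0.0
crate front rim (slope, y at x=.56) (np.float64(-0.0172), np.float64(0.046), 50)
crate rear rim (np.float64(-0.021), np.float64(-0.0265), 55)
stop flange outer (np.float64(-0.0048), np.float64(0.074), 54)
stop flange outer (np.float64(-0.0044), np.float64(0.074), 50)
```

The one-sided 34 N push moved the crate no further, so both ends are seated. Backing off now, then positioning for the dog.

Emit:
{"method": "play_rows", "body": {
  "commands": [
    [0, -0.6, 0, 0, 0, 0, 8.7],
    [0, -1.5, 0, 0, 0, 0, 8.7],
    [0, -3, 0, 0, 0, 0, 8.7],
    [0, -3, 0, 0, 0, 0, 8.7],
    [0, -3, 3, 0, 0, 0, 0],
    [0, 0, 5, 0, 0, 0, 0],
    [0, 0, 5, 0, 0, 0, 0],
    [3, -1, 2, 0, 0, 0.17, 0],
    [4, -1, 0, 0, 0, 0.17, 0],
    [4, 0, 0, 0, 0, 0.17, 0],
    [4, 0, 0, 0, 0, 0.17, 0],
    [0, 0, 0, 0, 0, 0, 0],
    [0, 0, 0, 0, 0, 0, 0]
  ]
}}

```text
time: 13.05
ee_pos: [0.6742, -0.1441, 0.157]
eef_rot: [0.903, 0.284, -0.114, -0.301]
ft_force: [0.4, -1.0, -0.2]
width: 0.0052
```

```bash
python3 -c "
from h import *
st(); snap('top','t7'); c=snap('scene','s7')
crop('t7',250,150,370,240,5,'c7')
print(proj(load('t7'),[[.69,-.0433,.046],[.692,-.1077,.084]]))"
```

```text
t 13.05 p [ 0.6742 -0.1441  0.157 ] w 0.005 F [ 0.4 -1.  -0.2] q [ 0.25  1.01  0.19  0.71 -0.51  2.    0.93] 
X [ 0.812  0.582 -0.035] Z [-0.377  0.478 -0.793] v 0.04
[[300.60623586 175.02570129]
 [321.78937642 172.25258797]]
```

View pics/c7.png

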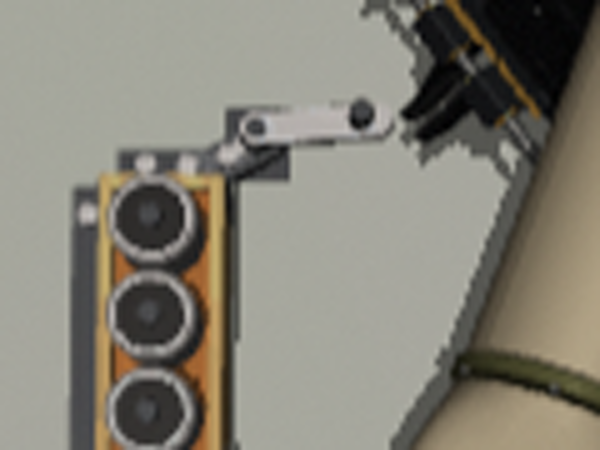

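Emit:
{"method": "play_rows", "body": {
  "commands": [
    [0, -0.5, -3, 0, 0, 0, 0],
    [0, 0, -3, 0, 0, 0, 0],
    [2.4, 0, 0, 0, 0, 0, 0],
    [2.3, 0, 0, 0, 0, 0, 0],
    [0, 0, -1.8, 0, 0, 0, 0],
    [0, 0, -1.8, 0, 0, 0, 0],
    [0, 0, 0, 0, 0, 0, 0]
  ]
}}

```text
time: 14.02
ee_pos: [0.72, -0.1484, 0.059]
eef_rot: [0.903, 0.284, -0.116, -0.302]
ft_force: [0.5, -0.1, 0.2]
width: 0.0001
```

```bash
python3 -c "
from h import *
st()"
```

```text
t 14.03 p [ 0.72   -0.1484  0.059 ] w 0.0 F [ 0.5 -0.1  0.2] q [ 0.26  1.24  0.17  0.48 -0.52  1.99  0.9 ] 
X [ 0.812  0.583 -0.038] Z [-0.381  0.478 -0.791] v 0.05
```

Emit:
{"method": "play_rows", "body": {
  "commands": [
    [-0.9, 1.4, 0, 0, 0, 0, 0],
    [-0.9, 1.4, 0, 0, 0, 0, 0],
    [-0.96, 0.05, 0, 0, 0, 0, 0],
    [-0.94, 0.18, 0, 0, 0, 0, 0],
    [-0.9, 0.33, 0, 0, 0, 0, 0],
    [-0.85, 0.45, 0, 0, 0, 0, 0],
    [-0.76, 0.58, 0, 0, 0, 0, 0],
    [-0.68, 0.69, 0, 0, 0, 0, 0],
    [0, 0, 0, 0, 0, 0, 0]
  ]
}}

```text
time: 15.15
ee_pos: [0.6523, -0.0973, 0.0624]
eef_rot: [0.903, 0.285, -0.114, -0.3]
ft_force: [0.2, -0.1, 0.3]
width: 0.0005
```

```bash
python3 -c "
from h import *
st(); snap('top','t8'); c=snap('scene','s8')
crop('t8',250,150,370,240,4,'a');crop('s8',270,170,380,260,4,'b')
a=cv2.imread('pics/a.png');b=cv2.imread('pics/b.png')[:,:320];cv2.imwrite('pics/c8.png',np.hstack([a,b]))"
```

```text
t 15.15 p [ 0.6523 -0.0973  0.0624] w 0.0 F [ 0.2 -0.1  0.3] q [ 0.19  0.97  0.16  0.97 -0.48  1.77  0.98] 
X [ 0.811  0.584 -0.034] Z [-0.377  0.478 -0.794] v 0.03
```

View pics/c8.png

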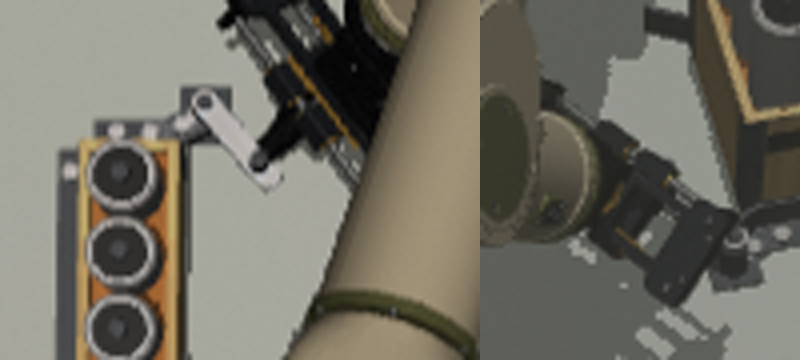

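Emit:
{"method": "play_rows", "body": {
  "commands": [
    [-0.6, 0.75, -0.1, 0, 0, 0, 0],
    [-0.45, 0.86, -0.1, 0, 0, 0, 0],
    [-0.22, 0.6, 0, 0, 0, 0, 0],
    [-0.16, 0.62, 0, 0, 0, 0, 0],
    [-0.1, 0.6, 0, 0, 0, 0, 0],
    [0, 0, 0, 0, 0, 0, 0]
  ]
}}

```text
time: 16.0
ee_pos: [0.6376, -0.0621, 0.0592]
eef_rot: [0.903, 0.286, -0.114, -0.301]
ft_force: [-0.7, -1.0, 0.6]
width: 0.0002
```

Emit:
{"method": "play_rows", "body": {
  "commands": [
    [-0.03, 0.3, 0, 0, 0, 0, 0],
    [0, 0.3, 0, 0, 0, 0, 0],
    [0, 0, 0, 0, 0, 0, 0]
  ]
}}

```text
time: 16.38
ee_pos: [0.6372, -0.0568, 0.0591]
eef_rot: [0.903, 0.285, -0.114, -0.301]
ft_force: [-0.2, -0.4, 0.2]
width: 0.0004
```

Emit:
{"method": "play_rows", "body": {
  "commands": [
    [0, 0.15, 0, 0, 0, 0, 0],
    [0, 0.15, 0, 0, 0, 0, 0],
    [0, 0, 0, 0, 0, 0, 0]
  ]
}}

```text
time: 16.75
ee_pos: [0.6371, -0.0547, 0.0591]
eef_rot: [0.903, 0.285, -0.114, -0.3]
ft_force: [-0.9, -3.3, 0.1]
width: 0.0005
```

```bash
python3 -c "
from h import *
st(); snap('top','t9'); 
crop('t9',250,160,350,230,7,'c9')"
```

```text
t 16.75 p [ 0.6371 -0.0547  0.0591] w 0.0 F [-0.9 -3.3  0.1] q [ 0.14  0.91  0.15  1.09 -0.49  1.7   0.95] 
X [ 0.812  0.583 -0.035] Z [-0.377  0.477 -0.794] v 0.0
```

View pics/c9.png

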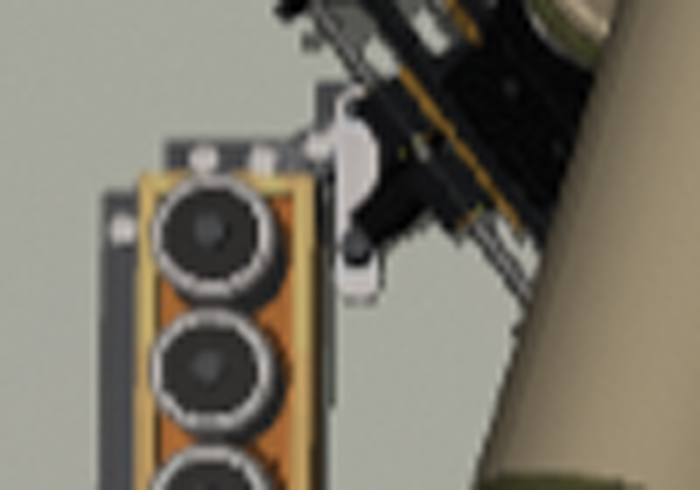

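The dog now lies across behind the crate, with the pivot at about (355,102) and the post at (357,245). Force is just starting to rise, so one more small nudge should confirm the stop.

Emit:
{"method": "play_rows", "body": {
  "commands": [
    [0, 0.1, 0, 0, 0, 0, 0],
    [0, 0.1, 0, 0, 0, 0, 0],
    [0, 0, 0, 0, 0, 0, 0]
  ]
}}

```text
time: 17.18
ee_pos: [0.637, -0.0542, 0.059]
eef_rot: [0.904, 0.284, -0.114, -0.299]
ft_force: [-1.5, -9.7, 1.1]
width: 0.0003
```

Emit:
{"method": "play_rows", "body": {
  "commands": [
    [0.2, -0.6, 0, 0, 0, 0, 0],
    [0.8, -1.5, 0, 0, 0, 0, 0],
    [0.5, -3, 1, 0, 0, 0, 0],
    [0, -3, 2, 0, 0, 0, 0],
    [-1, -3, 3, 0, 0, 0, 0],
    [-3, -3, 3, 0, 0, -0.1, 0],
    [-3, -3, 2, 0, 0, -0.15, 0],
    [-3, -3, 2, 0, 0, -0.15, 0],
    [-2, -4, 0, 0, 0, -0.15, 0],
    [0, -4, 0, 0, 0, -0.1, 0],
    [0, 0, 0, 0, 0, 0, 0],
    [0, 0, 0, 0, 0, 0, 0]
  ]
}}

```text
time: 18.68
ee_pos: [0.533, -0.332, 0.1891]
eef_rot: [0.947, -0.017, -0.012, -0.322]
ft_force: [-0.6, 0.8, 0.6]
width: 0.0002
```

```bash
python3 -c "
from h import *
st(); snap('top','t10'); snap('scene','s10')
crop('t10',250,155,350,275,5,'a');crop('s10',280,150,380,270,5,'b')
a=cv2.imread('pics/a.png');b=cv2.imread('pics/b.png');cv2.imwrite('pics/c10.png',cv2.resize(np.hstack([a,b]),None,fx=.8,fy=.8))
a=load('top0')['img'].astype(int);b=load('t10')['img'].astype(int);d=(abs(a-b).max(2)>60).astype(np.uint8);n,l,s,ce=cv2.connectedComponentsWithStats(d);print(s[1:][s[1:,4]>25].tolist())"; git -C . checkout 2>/dev/null; python3 - <<'E'
exec(open('yaw.py').read().replace("sys.argv[1]","'t10'")) if 0 else None
E
```

```text
t 18.68 p [ 0.533  -0.332   0.1891] w 0.0 F [-0.6  0.8  0.6] q [ 0.55  0.73  0.32  1.14 -0.64  1.81  0.82] 
X [ 0.999 -0.024 -0.034] Z [-0.012  0.61  -0.792] v 0.02
[[320, 170, 5, 6, 27], [298, 172, 10, 27, 104], [293, 183, 233, 217, 12288], [499, 183, 24, 8, 76], [269, 184, 29, 63, 1178], [320, 187, 28, 63, 1154], [327, 189, 15, 14, 154], [274, 206, 13, 13, 138], [496, 209, 21, 15, 33], [473, 231, 10, 52, 312], [493, 238, 5, 9, 41], [495, 238, 25, 28, 89], [447, 253, 14, 41, 281], [80, 289, 206, 105, 6521], [28, 308, 131, 92, 3489], [0, 325, 39, 24, 551], [0, 357, 46, 38, 605], [0, 378, 17, 8, 48], [303, 390, 9, 10, 46]]
```

View pics/c10.png

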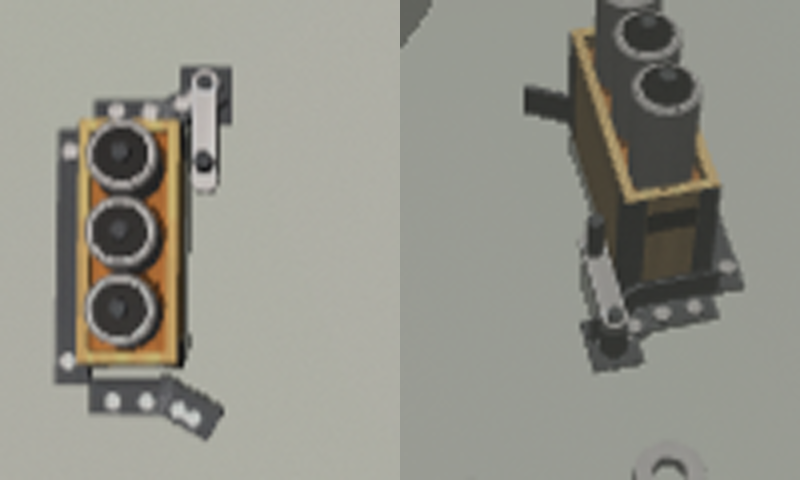

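```bash
python3 -c "
from h import *
for nm,(x0,y0,x1,y1) in {'cradle':(122,160,190,222),'pulley':(188,228,222,258),'cap':(248,244,276,268),'bush':(190,192,212,212),'bearing':(334,256,362,280),'idler_a':(450,155,495,218),'spanner':(425,125,468,165)}.items():
    a=cv2.Laplacian(cv2.cvtColor(load('scene0')['img'][y0:y1,x0:x1],7).astype(np.float32),5);b=cv2.Laplacian(cv2.cvtColor(load('s10')['img'][y0:y1,x0:x1],7).astype(np.float32),5)
    print(nm,np.round(cv2.phaseCorrelate(a,b),2).__repr__() if 0 else [np.round(v,2) for v in cv2.phaseCorrelate(a,b)])
c=load('t10'); f=lambda pts,z: unproj(c,(np.array(pts)+.5)/4-.5+[250,155],z)
print('pivot,post',f([(204,81)],.046).round(4),f([(204,161)],.084).round(4))
cr=f([(80,120),(182,120),(180,365),(78,363)],.13);print('crate',cr.mean(0).round(4))"
```

```text
cradle [array([-0.12,  0.06]), np.float64(0.51)]
pulley [array([-0.04,  0.01]), np.float64(0.86)]
cap [array([0.04, 0.01]), np.float64(1.01)]
bush [array([-0.08, -0.38]), np.float64(0.51)]
bearing [array([ 0.02, -0.02]), np.float64(1.0)]
idler_a [array([0.49, 0.05]), np.float64(0.99)]
spanner [array([0.62, 0.09]), np.float64(0.61)]
pivot,post [[ 0.6905 -0.0434  0.046 ]] [[ 0.6244 -0.0443  0.084 ]]
crate [0.5612 0.0079 0.13  ]
```

```bash
python3 -c "
from bench import r
print(r.close_job())"
```

```text
the job is handed in; nothing more can be done
None
```

The crate is home in the bay, the swing dog is closed behind it, and the job is handed in at about 19 s of the 69 s allowed.

**Crate:** I pushed it at about 22 mm height with the two open fingers, tool tilted so the gripper body stayed clear. It slid upright with roughly 13 N and came up against the back stop. The force then rose to 35 N with almost no further movement. A 34 N push favouring one finger did not move it either. The last picture puts its centre at about (0.561, 0.008), against my estimate of (0.560, 0.008–0.010) for home.

**Dog:** I swept it round by its post with the shut fingers until it met its stop, where the force peaked at about 10 N. After I withdrew, it lay straight across behind the crate, with the pivot at (0.690, -0.043) and the post at (0.624, -0.044).

**Checks that disagreed:**
- **Squareness:** Image edge fits put the crate about 0.007 rad off the bay bolt lines, and more against the flange edge. I trusted the push test, so squareness is not confirmed to better than about half a degree.
- **Loose parts:** Comparing the first and last pictures, all shifts were below a pixel. The largest were 0.6 pixel for the spanner and 0.5 for idler_a; the tool's path never came near either, and the top view showed no change at them. Some pixels did change around the idler cradle in the top view. I put that down to the arm's shadow and did not look closer, as my pictures were used up.

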